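# Charge the grinding bowl and unlock the index table

## Robot

A 6-joint arm with a two-finger parallel gripper is mounted at the origin on a cart in front of the work surface, level with it; the furniture and walls round the work are solid. World frame = base frame: x ahead of the robot, y to its left, z up, the work surface at z = 0. Lengths are in m, angles in degrees, forces in N, time in s.
With the tool pointing down it reaches from about 0.375 to 0.9 m from the base axis. Payload 3.1 kg.
Tool frame: the origin (TCP) lies on the centre line of the jaws, within the pads' length; the fingertips stand 22 mm ahead of it and the grasp point (between the pads) lies 3 mm ahead of it; z points along the fingers, y is the line along which they close (so a half turn about z gives the same grasp; the last joint's range is limited). The gripper opens to 87 mm and grips with 3 to 60 N. Pads are 19 mm wide; open, the fingers measure 117 mm over their backs; the gripper's body (75 mm by 190 mm) begins 51 mm behind the grasp point.
Start: joints at [-85.285, 30.224, 82.088, -0, 67.689, -10.227], TCP at [0.161, -0.604, 0.245] pointing down, gripper open.
Joint ranges: [-176.69, 176.69], [-43.24, 126.21], [12.49, 139.97], [-82, 262], [0, 151.66], [-163.58, 163.58]. Speed limits (degrees/s): [159.86, 159.86, 180, 180, 180, 180].

## Interface

Orientations are given as a 3x3 rotation matrix whose columns are the frame's x, y, z axes.
In Python, from rig import * gives the robot as it stands.
- The arm moves only by the shell command python3 -m jog 'ROWS'. ROWS is text: rows parted by semicolons, each of 7 numbers parted by spaces: the shift along the tool's x, y, z in mm, then the turn, a rotation vector about the tool's x, y, z in rad, then the finger opening in mm, from 0 to 87. In form: tx ty tz ax ay az fingers; .... A call has 1 to 12 rows; each row shifts and turns the commanded pose from where the row before left it, along the tool's axes as they then stand; what a row does not reach is not made up. A row lasts 1/8 s, in which the tool goes at most 62.5 mm and 10.7 degrees, less where a joint would pass 70% of its speed; a pose out of reach is approached as far as the arm can. A call with a gripper value outside its range is refused whole. The fingers move at their own pace and stop on an object; the grip force is fixed at half the most. Time passes only in rows, so rows that do not move let the fingers close. It gives the time, the measured TCP pose, the force, the opening and the grip force at its end, in the units of the state.
- read_state(): the state, without advancing time (a new reading comes with each control period).
- capture(name): name is "scene" or "side" or "wrist"; returns a dict with "color" (420x560x3 uint8, red, green, blue), "camera_matrix" (3x3 intrinsics, pixels), "distortion" ([k1, k2, p1, p2, k3] as OpenCV has them; the pictures are not rectified), "R" (3x3) and "t" (3): a world point X has camera coordinates R X + t. Camera axes: x right, y down, z forward; pixel columns grow to the right and rows downward; lengths in m; the calibration is good to about 2 mm. A picture is of the moment at which its call begins. There is no depth.
- hand_in(): hands the job in; it is judged then, once.
Trained networks look in the newest picture that a camera, given by its name, has taken for a name from the list of things; names that differ only in an ending like _2 or _b are one class to them, and where a whole thing is asked for, a point or a joint stands for the part that bears it (a point fixed in the world has none). Each returns a list of dicts, best first, with "conf" (0 to 1); they miss things now and then, are a little off and sometimes report something else, mostly with a low value. They report only what shows in the picture. A call takes as long as a camera call. They do not tell look-alikes from the thing itself.
- find_in(camera, target): "at" ([x, y, z] in m, in world coordinates, good to about 4 mm: the middle of the surface that is visible of it).
- trace(camera, target): "pixels" (420x560 bool, what is visible of it).
- place_of(camera, target): "at" ([x, y, z] in m, in world coordinates, good to about 4 mm: a listed point, or the origin of a listed thing).
The state is a dict: "time_s": time; "joint_positions": joint angles; "qvel": joint speeds; "tau": joint torques, N m; "position": TCP position; "tcp_rot": TCP orientation; "force": force on the tool from outside, world axes, zero at the start; "moment": the same for the moment, N m; "opening": opening from 0.0 (shut) to 1.0 (fully open); "grasp_force": force on a finger pad.
Only numpy, scipy, OpenCV 4.12 (cv2) and the standard library are available. Lean on these libraries where they do the work, as an engineer would, in place of code of your own. Each camera call takes 0.05 s, during which the arm holds its last target. There are 200 camera calls.

## Task

Pick up the steel boat, tip its three milling balls into the bowl on the index table, and stand the empty boat upright on the worktop again, clear of the table, and let go of it. Then pull the index table's sprung plunger up by its black knob, fully to its stop, so that its pin is clear of the seat hole and the table could be turned, and finish while still holding it up there: do not let it go. Leave the other things on the worktop where they are.

Things in the scene. Friction and masses are not known exactly. Their poses are not given: they have to be found in the camera images.
- index_table: round index table fixed to the worktop: grey housing, aluminium disc 180 mm across with its top 30 mm up, a steel bowl fixed on its middle, and a grey bracket at its edge that carries the plunger. Origin: centre of the underside, under the bowl's centre. z up; the plunger's upright axis stands 80 mm from the bowl's axis along -x of the table; the bracket's foot reaches to 132 mm.
- bowl_floor (a point): centre of the bowl's inner floor, 35 mm above the worktop; the bowl is open at the top, 84 mm wide inside at the floor and 98 mm at the rim
- bowl_rim (a point): centre of the bowl's mouth, level with the rim, 85 mm above the worktop; the wall is 4 mm thick, 106 mm across outside
- seat_hole (a point): mouth of the seat hole in the disc that the plunger's pin (8 mm thick) sits in, 30 mm above the worktop, straight below the knob; the grey bracket over it rises to 66 mm and its steel sleeve round the plunger, 22 mm across, to 82 mm
- plunger (a joint): height of the plunger in m: 0 = pin 12 mm deep in its seat hole, 0.018 = fully up at its stop, pin tip 6 mm above the disc. It slides straight up; its spring pulls it down again with about 6 N at the bottom and 15 N at the top
- knob (a point): middle of the plunger's black knob, an upright cylinder 27 mm across and 23 mm high (from 96 to 119 mm above the worktop when the plunger is down); it stands higher than the bowl and is free all round, with 14 mm of air between the knob's underside and the sleeve
- boat: loose steel boat, 128 mm long (its x), 48 wide (its y), 34 high, about 150 g. Long sides: flat upright cheeks, 3 mm thick. Between them a flat floor (32 mm long, 3 thick) and at each end a ramp rising at 33 degrees to the rim, 64 mm from the middle; it pours over either end, when tipped well past 35 degrees. Origin: centre of its underside; z up when upright
- ball_0_center (a point): bright steel milling ball, 18 mm across, 24 g, one of three lying loose in the boat; this point is its centre
- ball_1_center (a point): bright steel milling ball, 18 mm across, 24 g, one of three lying loose in the boat; this point is its centre
- ball_2_center (a point): bright steel milling ball, 18 mm across, 24 g, one of three lying loose in the boat; this point is its centre
- tape_roll: bystander: roll of brown labelling tape lying flat, 76 mm across, 18 mm high; origin at the centre of its underside
- cuvette_case: bystander: flat black case, 52 x 90 x 28 mm; origin at the centre of its underside
- reagent_bottle: bystander: brown bottle with black cap, 56 mm across, 105 mm high; origin at the centre of its underside
Things that resemble listed ones, but are neither listed nor needed, are in the scene too. There is more than one size of the index_table; the job needs the larger.

How it is judged:
By the outcome, as a careful person would: the job done as asked, in the order asked, and still so for the second after the job is handed in, while the arm keeps its last pose, push and grip.
It also fails if it takes over 64 s, if anything falls off the work surface, if the arm or the gripper's body presses on something with over 40 N, if the wrist force passes 120 N, or if a joint passes its speed limit or range.

## Working session

There is one attempt and no reset: what is moved stays moved. The work goes in short steps, Python scripts to look and compute and a shell command to move; the robot and the scene stay as the last step left them, time stands still between calls to the robot, and variables do not carry over. Pictures are saved under pics/ and viewed, at most 10 in all, crops included, and the job is handed in when it is done.

```bash
ls; mkdir -p pics; python3 - <<'E'
from rig import *
import cv2,numpy as np
s=read_state();print(s['time_s'],s['position'],s['tcp_rot'],s['opening'])
ims=[]
for c in ['scene','side']:
    d=capture(c); ims.append(d['color'])
    print(c,d['R'],d['t'],d['camera_matrix'],d['distortion'])
    for t in ['index_table','bowl_rim','knob','seat_hole','boat','ball_0_center','tape_roll','cuvette_case','reagent_bottle']:
        print(c,t,[(np.round(r['at'],3).tolist(),round(r['conf'],2)) for r in place_of(c,t)[:5]])
    cv2.imwrite(f'pics/{c}1.png',d['color'][:,:,::-1])
E
```

```text
pics
0.0 [ 0.16114372 -0.60315473  0.24357879] [[ 9.66165467e-01  2.57922965e-01 -1.87059978e-04]
 [ 2.57922763e-01 -9.66163155e-01  2.14626618e-03]
 [ 3.72840877e-04 -2.12189529e-03 -9.99997679e-01]] 1.000917697002513
scene [[-0.8306507  -0.55675785 -0.00633378]
 [-0.43563333  0.6569402  -0.615348  ]
 [ 0.34676075 -0.50838004 -0.78823012]] [0.52398365 0.1663014  1.16526089] [[533.22663131   0.         279.34262263]
 [  0.         533.22663131 217.83730277]
 [  0.           0.           1.        ]] [-0.12207943  0.          0.          0.          0.        ]
scene index_table [([0.583, 0.065, -0.002], 0.88), ([0.701, 0.47, 0.002], 0.81)]
scene bowl_rim [([0.585, 0.06, 0.081], 0.75), ([0.695, 0.468, 0.062], 0.64), ([0.526, 0.352, 0.012], 0.43)]
scene knob [([0.506, 0.065, 0.105], 0.67), ([0.636, 0.466, 0.084], 0.48)]
scene seat_hole [([0.639, 0.466, 0.024], 0.59), ([0.504, 0.064, 0.027], 0.57)]
scene boat [([0.518, 0.344, 0.0], 0.95)]
scene ball_0_center [([0.527, 0.352, 0.011], 0.5)]
scene tape_roll [([0.378, 0.178, 0.001], 0.56)]
scene cuvette_case [([0.366, -0.149, -0.001], 0.86)
[... 246 characters left out ...]
19515]
 [  0.         437.41051697 210.19053032]
 [  0.           0.           1.        ]] [-0.1353074  0.         0.         0.         0.       ]
side index_table [([0.698, 0.466, -0.001], 0.8), ([0.584, 0.067, -0.001], 0.67)]
side bowl_rim [([0.589, 0.062, 0.086], 0.89), ([0.704, 0.467, 0.066], 0.82), ([0.504, 0.07, 0.034], 0.69)]
side knob [([0.503, 0.064, 0.105], 0.58), ([0.635, 0.468, 0.081], 0.47)]
side seat_hole [([0.504, 0.069, 0.033], 0.92), ([0.636, 0.47, 0.02], 0.55)]
side boat [([0.519, 0.34, 0.002], 0.97)]
side ball_0_center []
side tape_roll [([0.378, 0.175, -0.001], 0.84)]
side cuvette_case [([0.365, -0.148, -0.003], 0.72)]
side reagent_bottle [([0.718, 0.293, 0.002], 0.62)]
```

View pics/scene1.png

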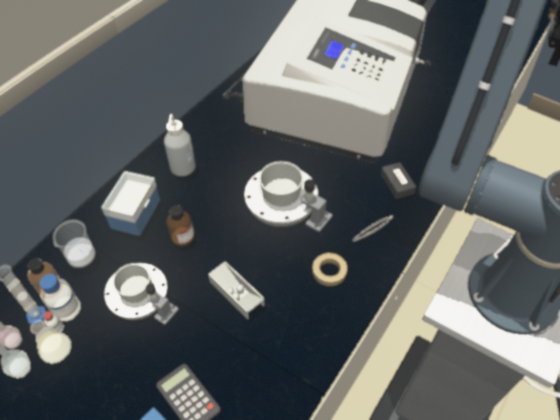

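```bash
cat > h.py <<'E'
from rig import *
import cv2,numpy as np
def proj(d,P):
    return cv2.projectPoints(np.atleast_2d(np.float64(P)),cv2.Rodrigues(d['R'])[0],d['t'],d['camera_matrix'],d['distortion'])[0][:,0]
def onplane(d,px,z):
    u=cv2.undistortPoints(np.float64(px).reshape(-1,1,2),d['camera_matrix'],d['distortion'])[:,0]
    r=np.c_[u,np.ones(len(u))]@d['R']; c=-d['R'].T@d['t']
    return c+r*((z-c[2])/r[:,2])[:,None]
E
python3 - <<'E'
from h import *
d=capture('scene')
tr=trace('scene','boat'); m=tr[0]['pixels']
# fit yaw, pos by silhouette IoU of boat
def mask(p):
    c,s=np.cos(p[2]),np.sin(p[2]);M=np.zeros((420,560),np.uint8)
    for y in(-.024,.024):
        pass
    P=[(x,y,z) for y in(-.024,.024) for x,z in((-.064,.034),(.064,.034),(-.016,0),(.016,0))]
    W=[(p[0]+c*x-s*y,p[1]+s*x+c*y,z) for x,y,z in P]
    h=cv2.convexHull(proj(d,W).astype(np.float32))
    cv2.fillConvexPoly(M,np.round(h*16).astype(np.int32),1,shift=4);return M>0
from scipy.optimize import minimize
best=None
for a in np.arange(0,180,15):
    f=lambda p:1-(mask(p)&m).sum()/(mask(p)|m).sum()
    r=minimize(f,[.518,.342,np.radians(a)],method='Nelder-Mead',options=dict(initial_simplex=[[.518,.342,np.radians(a)],[.528,.342,np.radians(a)],[.518,.352,np.radians(a)],[.518,.342,np.radians(a+12)]]))
    if best is None or r.fun<best.fun:best=r
print(best.fun,best.x,np.degrees(best.x[2]))
# index crop, boat crop
a=proj(d,[[.583,.065,.06]])[0];b=proj(d,[[.70,.468,.04]])[0];e=proj(d,[[.519,.342,.02]])[0];print(a,b,e)
def crop(q,r=65):
    x,y=int(np.clip(q[0],r,560-r)),int(np.clip(q[1],r,420-r));return cv2.resize(d['color'][y-r:y+r,x-r:x+r],(266,266),interpolation=cv2.INTER_CUBIC)
cv2.imwrite('pics/crop1.png',np.hstack([crop(a),crop(b),crop(e)])[:,:,::-1])
E
```

```text
0.16883116883116878 [ 0.51436257  0.34284835 -0.22368002] -12.815921152983806
[280.64492487 183.9267677 ] [131.9893137  284.59194373] [234.41380125 288.02825285]
```

View pics/crop1.png

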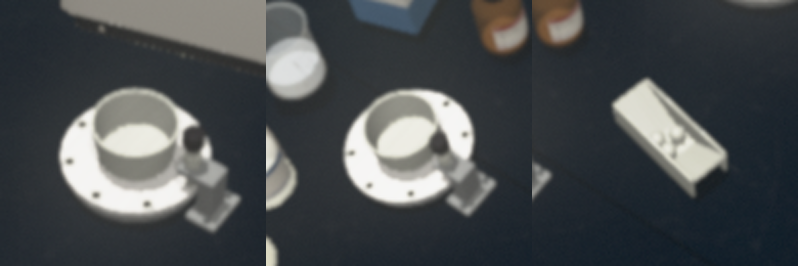

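The scene has two index tables. The one at pixels (281,184) has its disc about 75 px across and its bowl rim at z≈0.083. The one at (132,285) is smaller, with its rim at about 0.064. The first matches the 85 mm rim and 80 mm axis offset, so it is the larger table, and the enlarged crop confirms this. The boat is at (235,288) with three balls in it. Next I'll refine the yaw.

```bash
cat > boat.py <<'E'
from h import *
from scipy.optimize import minimize
def mask(d,p,full):
    c,s=np.cos(p[2]),np.sin(p[2]);M=np.zeros((420,560),np.uint8);b=.064 if full else .016
    P=[(x,y,z) for y in(-.024,.024) for x,z in((-.064,.034),(.064,.034),(-b,0),(b,0))]
    W=[(p[0]+c*x-s*y,p[1]+s*x+c*y,z) for x,y,z in P]
    h=cv2.convexHull(proj(d,W).astype(np.float32))
    cv2.fillConvexPoly(M,np.round(h*16).astype(np.int32),1,shift=4);return M>0
def fit(cams,x0,y0,full):
    D=[(capture(c),trace(c,'boat')) for c in cams]
    D=[(d,t[0]['pixels']) for d,t in D if t]
    f=lambda p:np.mean([1-(mask(d,p,full)&m).sum()/(mask(d,p,full)|m).sum() for d,m in D])
    best=None
    for a in np.radians(np.arange(-90,90,20)):
        r=minimize(f,[x0,y0,a],method='Nelder-Mead',options=dict(initial_simplex=[[x0,y0,a],[x0+.01,y0,a],[x0,y0+.01,a],[x0,y0,a+.2]]))
        if best is None or r.fun<best.fun:best=r
    return best.fun,best.x[:2],np.degrees(best.x[2])
E
python3 - <<'E'
from boat import *
for f in(0,1):
  for c in(['scene'],['side'],['scene','side']): print(f,c,fit(c,.518,.342,f))
d=capture('scene');print(onplane(d,[[208.6,275.8],[225.7,261.6],[264.3,300.2]],.034))
for t in ['boat','knob','bowl_rim']:
  print(t,[(np.round(r['at'],4).tolist(),round(r['conf'],2)) for r in place_of('scene',t)[:2]])
E
```

```text
0 ['scene'] (np.float64(0.17627567925778664), array([0.5143461 , 0.34244063]), np.float64(-13.439073614789912))
0 ['side'] (np.float64(0.1849372384937239), array([0.51679723, 0.34423862]), np.float64(-11.979318861413125))
0 ['scene', 'side'] (np.float64(0.1793600389288429), array([0.51431709, 0.3431327 ]), np.float64(-12.268273225148135))
1 ['scene'] (np.float64(1.0), array([0.518, 0.342]), np.float64(-90.0))
1 ['side'] (np.float64(0.15295926210607225), array([0.52076355, 0.3404025 ]), np.float64(-15.935786663716861))
1 ['scene', 'side'] (np.float64(0.18640289840705804), array([0.52002566, 0.3405526 ]), np.float64(-12.045634967041183))
[[0.57851143 0.35475254 0.034     ]
 [0.5698423  0.30446107 0.034     ]
 [0.44299001 0.33679677 0.034     ]]
boat [([0.5188, 0.3447, -0.0003], 0.86)]
knob [([0.6409, 0.4639, 0.0815], 0.66), ([0.5073, 0.0683, 0.1056], 0.6)]
bowl_rim [([0.5856, 0.0646, 0.0841], 0.69), ([0.693, 0.4652, 0.0629], 0.57)]
```

```bash
cat > go.py <<'E'
from h import *
from scipy.linalg import expm,logm
from scipy.spatial.transform import Rotation as Ro
import sys
def pose(p,yaw,tilt=0):
    T=np.eye(4);y=np.radians(yaw)
    R=np.array([[np.cos(y),np.sin(y),0],[np.sin(y),-np.cos(y),0],[0,0,-1]]).T
    R=np.array([[np.cos(y),np.sin(y),0],[np.sin(y),-np.cos(y),0],[0,0,-1]])
    T[:3,:3]=R@Ro.from_euler('y',tilt,degrees=True).as_matrix();T[:3,3]=p;return T
def now():
    s=read_state();T=np.eye(4);T[:3,:3]=s['tcp_rot'];T[:3,3]=s['position'];return T
def leg(A,B,n=None,rowmm=50,rowdeg=8):
    D=np.linalg.inv(A)@B
    a=np.degrees(Ro.from_matrix(D[:3,:3]).magnitude());l=np.linalg.norm(D[:3,3])*1000
    n=n or int(np.ceil(max(l/rowmm,a/rowdeg,1)))
    T=np.real(expm(logm(D)/n));r=Ro.from_matrix(T[:3,:3]).as_rotvec()
    print(n,'x  ',' '.join('%.1f'%v for v in T[:3,3]*1000),' '.join('%.4f'%v for v in r))
E
python3 - <<'E'
from go import *
d=capture('scene')
print('machine base edge',onplane(d,[[248,125],[385,158]],0).round(3).tolist())
for z in(.1,.15,.2,.25):print(z,onplane(d,[[252,75],[383,112],[410,50]],z).round(3).tolist())
A=now();W1=pose([.40,-.12,.30],15);W2=pose([.518,.342,.20],166.5)
leg(A,W1);leg(W1,W2,rowmm=50)
E
```

```text
machine base edge [[0.814, -0.114, 0.0], [0.431, -0.212, 0.0]]
0.1 [[0.858, -0.202, 0.1], [0.48, -0.265, 0.1], [0.539, -0.565, 0.1]]
0.15 [[0.817, -0.149, 0.15], [0.459, -0.208, 0.15], [0.515, -0.493, 0.15]]
0.2 [[0.777, -0.097, 0.2], [0.439, -0.152, 0.2], [0.492, -0.42, 0.2]]
0.25 [[0.736, -0.044, 0.25], [0.419, -0.096, 0.25], [0.468, -0.348, 0.25]]
11 x   32.3 -36.9 -5.0 0.0000 -0.0000 -0.0001
19 x   33.6 6.6 5.3 0.0000 0.0000 -0.1392
```

```bash
python3 -m jog '32 -37 -5 0 0 0 87;32 -37 -5 0 0 0 87;32 -37 -5 0 0 0 87;32 -37 -5 0 0 0 87;32 -37 -5 0 0 0 87;32 -37 -5 0 0 0 87;32 -37 -5 0 0 0 87;32 -37 -5 0 0 0 87;32 -37 -5 0 0 0 87;32 -37 -5 0 0 0 87;32 -37 -5 0 0 0 87'
python3 -m jog '33.6 6.6 5.3 0 0 -.139 87;33.6 6.6 5.3 0 0 -.139 87;33.6 6.6 5.3 0 0 -.139 87;33.6 6.6 5.3 0 0 -.139 87;33.6 6.6 5.3 0 0 -.139 87;33.6 6.6 5.3 0 0 -.139 87;33.6 6.6 5.3 0 0 -.139 87;33.6 6.6 5.3 0 0 -.139 87;33.6 6.6 5.3 0 0 -.139 87;33.6 6.6 5.3 0 0 -.139 87'
python3 -m jog '33.6 6.6 5.3 0 0 -.139 87;33.6 6.6 5.3 0 0 -.139 87;33.6 6.6 5.3 0 0 -.139 87;33.6 6.6 5.3 0 0 -.139 87;33.6 6.6 5.3 0 0 -.139 87;33.6 6.6 5.3 0 0 -.139 87;33.6 6.6 5.3 0 0 -.139 87;33.6 6.6 5.3 0 0 -.139 87;33.6 6.6 5.3 0 0 -.139 87;0 0 0 0 0 0 87;0 0 0 0 0 0 87'
python3 - <<'E'
from go import *
s=read_state();print(s['time_s'],s['position'],s['tcp_rot'],s['joint_positions'])
d=capture('wrist');cv2.imwrite('pics/w1.png',d['color'][:,:,::-1])
for t in['boat','ball_0_center']:print(t,[(np.round(r['at'],4).tolist(),round(r['conf'],2)) for r in place_of('wrist',t)])
from boat import fit
for f in(0,1):print(fit(['wrist'],.518,.342,f))
E
```

```text
time_s: 3.52
position: [0.397, -0.1185, 0.3001]
tcp_rot: [[0.966, 0.258, 0.001], [0.258, -0.966, -0.001], [0.001, 0.001, -1.0]]
force: [1.5, -0.0, -0.5]
opening: 0.998
grasp_force: 0.0
time_s: 4.78
position: [0.6401, 0.0826, 0.2463]
tcp_rot: [[-0.084, 0.996, 0.0], [0.996, 0.084, -0.0], [-0.0, 0.0, -1.0]]
force: [-0.3, -0.2, -0.0]
opening: 1.001
grasp_force: 0.0
time_s: 6.15
position: [0.5168, 0.3427, 0.1992]
tcp_rot: [[-0.971, 0.238, 0.002], [0.238, 0.971, 0.0], [-0.002, 0.001, -1.0]]
force: [0.8, 0.4, 0.9]
opening: 1.007
grasp_force: 0.0
6.15 [0.51681625 0.34267251 0.19920083] [[-9.71179646e-01  2.38343070e-01  1.63571712e-03]
 [ 2.38343641e-01  9.71180870e-01  1.60938188e-04]
 [-1.55021867e-03  5.46162667e-04 -9.99998649e-01]] [ 2.32477037e+01  3.27990037e+01  8.54288148e+01 -3.23962209e-02
  6.16824353e+01 -5.29481573e+01]
boat [([0.5176, 0.342, -0.0005], 0.58)]
ball_0_center [([0.5321, 0.3493, 0.0072], 0.51)]
(np.float64(0.14074174704523845), array([0.51647947, 0.34321644]), np.float64(-12.67255656424735))
(np.float64(0.12002697235333781), array([0.51769107, 0.34265786]), np.float64(-12.629061309707462))
```

View pics/w1.png

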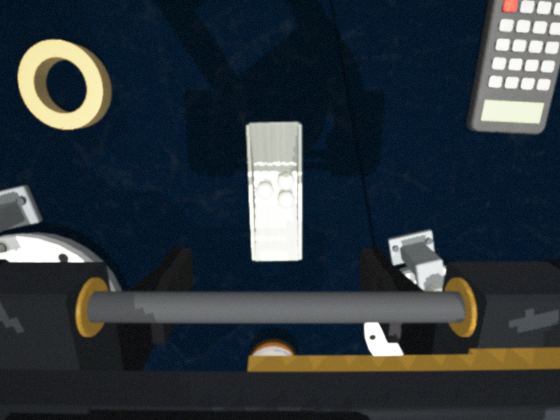

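The wrist view shows the boat at (247–302, 122–262), square to the jaws, with three balls near (265–287, 180–197). I'll descend and grip.

```bash
python3 -m jog '0 0 40 0 0 0 87;0 0 40 0 0 0 87;0 0 40 0 0 0 87;0 0 30 0 0 0 87;0 0 15 0 0 0 87;0 0 8 0 0 0 87;0 0 0 0 0 0 87;0 0 0 0 0 0 60;0 0 0 0 0 0 50;0 0 0 0 0 0 42;0 0 0 0 0 0 42;0 0 0 0 0 0 42'
python3 -m jog '0 0 0 0 0 0 40;0 0 0 0 0 0 40;0 0 0 0 0 0 40;0 0 -5 0 0 0 40;0 0 -10 0 0 0 40;0 0 -20 0 0 0 40;0 0 -25 0 0 0 40;0 0 0 0 0 0 40'
```

```text
time_s: 8.0
position: [0.5159, 0.3426, 0.026]
tcp_rot: [[-0.971, 0.237, -0.0], [0.237, 0.971, -0.0], [-0.0, -0.0, -1.0]]
force: [-0.6, -0.5, 1.0]
opening: 0.551
grasp_force: 29.9
time_s: 9.0
position: [0.5178, 0.3436, 0.0889]
tcp_rot: [[-0.971, 0.237, 0.006], [0.237, 0.971, 0.003], [-0.005, 0.004, -1.0]]
force: [0.9, 1.2, -3.4]
opening: 0.55
grasp_force: 29.9
```

```bash
python3 - <<'E'
from go import *
A=now()
def P(tilt,lip):
    T=pose([0,0,0],90,-tilt);T[:3,3]=np.array(lip)-T[:3,:3]@[.064,0,-.008];return T
U=A.copy();U[2,3]+=.14
L=[A,U,P(0,[.585,.053,.245]),P(28,[.585,.053,.125]),P(45,[.585,.053,.113]),P(68,[.585,.053,.105])]
for t in L:print(t[:3,3].round(3))
for i in range(5):leg(L[i],L[i+1],n=[4,12,8,8,8][i])
E
```

```text
[0.518 0.344 0.089]
[0.518 0.344 0.229]
[ 0.585 -0.011  0.237]
[ 0.585 -0.007  0.148]
[0.585 0.002 0.153]
[0.585 0.022 0.161]
4 x   -0.2 0.1 -35.0 -0.0000 -0.0000 -0.0000
12 x   -27.9 -16.5 -0.7 0.0006 0.0001 0.1109
8 x   2.8 -0.0 10.9 -0.0000 -0.0611 0.0000
8 x   0.6 0.0 -1.2 0.0000 -0.0371 0.0000
8 x   0.5 0.0 -2.6 0.0000 -0.0502 0.0000
```

```bash
python3 -m jog '0 0 -35 0 0 0 40;0 0 -35 0 0 0 40;0 0 -35 0 0 0 40;0 0 -35 0 0 0 40;0 0 0 0 0 0 40'
python3 -m jog '-28 -16.5 -.7 0 0 .111 40;-28 -16.5 -.7 0 0 .111 40;-28 -16.5 -.7 0 0 .111 40;-28 -16.5 -.7 0 0 .111 40;-28 -16.5 -.7 0 0 .111 40;-28 -16.5 -.7 0 0 .111 40;-28 -16.5 -.7 0 0 .111 40;-28 -16.5 -.7 0 0 .111 40;-28 -16.5 -.7 0 0 .111 40;-28 -16.5 -.7 0 0 .111 40;-28 -16.5 -.7 0 0 .111 40;-28 -16.5 -.7 0 0 .111 40'
python3 -m jog '0 0 0 0 0 0 40;0 0 0 0 0 0 40;2.8 0 11 0 -.061 0 40;2.8 0 11 0 -.061 0 40;2.8 0 11 0 -.061 0 40;2.8 0 11 0 -.061 0 40;2.8 0 11 0 -.061 0 40;2.8 0 11 0 -.061 0 40;2.8 0 11 0 -.061 0 40;2.8 0 11 0 -.061 0 40;0 0 0 0 0 0 40'
python3 - <<'E'
from go import *
s=read_state();print(s['joint_positions'].round(1))
T=now();print('lip',T[:3,:3]@[.064,0,-.008]+T[:3,3])
ims=[cv2.resize(capture(c)['color'][60:340,100:450],(400,320)) for c in('scene','side')]
cv2.imwrite('pics/p1.png',np.hstack(ims)[:,:,::-1])
E
```

```text
time_s: 9.62
position: [0.5174, 0.3434, 0.2283]
tcp_rot: [[-0.971, 0.237, 0.006], [0.237, 0.971, 0.003], [-0.005, 0.004, -1.0]]
force: [-0.3, 0.4, -2.8]
opening: 0.548
grasp_force: 29.9
time_s: 11.12
position: [0.582, -0.0138, 0.2316]
tcp_rot: [[0.005, 1.0, -0.004], [1.0, -0.005, 0.001], [0.001, -0.004, -1.0]]
force: [-0.0, 0.2, -2.7]
opening: 0.55
grasp_force: 29.9
time_s: 12.5
position: [0.5827, -0.0075, 0.1422]
tcp_rot: [[-0.004, 1.0, -0.003], [0.884, 0.002, -0.467], [-0.467, -0.004, -0.884]]
force: [0.0, 0.6, -2.8]
opening: 0.55
grasp_force: 29.9
[  1.4  38.3  92.5 -34.6  55.4  22.8]
lip [0.58246733 0.05278628 0.11933357]
```

View pics/p1.png

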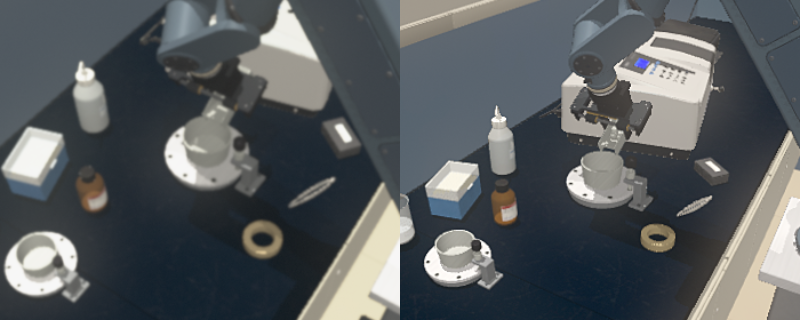

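```bash
python3 -m jog '.6 0 -2 0 -.037 0 40;.6 0 -2 0 -.037 0 40;.6 0 -2 0 -.037 0 40;.6 0 -2 0 -.037 0 40;.6 0 -2 0 -.037 0 40;.6 0 -2 0 -.037 0 40;.6 0 -2 0 -.037 0 40;.6 0 -2 0 -.037 0 40;0 0 0 0 0 0 40;0 0 0 0 0 0 40;0 0 0 0 0 0 40;0 0 0 0 0 0 40'
python3 -m jog '.5 0 -2.6 0 -.05 0 40;.5 0 -2.6 0 -.05 0 40;.5 0 -2.6 0 -.05 0 40;.5 0 -2.6 0 -.05 0 40;.5 0 -2.6 0 -.05 0 40;.5 0 -2.6 0 -.05 0 40;.5 0 -2.6 0 -.05 0 40;.5 0 -2.6 0 -.05 0 40;0 0 0 0 0 0 40;0 0 0 0 0 0 40;0 0 0 0 0 0 40;0 0 0 0 0 0 40'
python3 - <<'E'
from go import *
s=read_state();print(s['joint_positions'].round(1))
T=now();print('lip',T[:3,:3]@[.064,0,-.008]+T[:3,3])
ims=[]
for c,(x,y) in (('scene',(285,175)),('side',(285,215))):
    d=capture(c);ims.append(cv2.resize(d['color'][y-60:y+60,x-75:x+75],(400,320),interpolation=cv2.INTER_CUBIC))
    for i in range(1):print(c,[(np.round(r['at'],3).tolist(),round(r['conf'],2)) for r in place_of(c,'ball_0_center')])
cv2.imwrite('pics/p2.png',np.hstack(ims)[:,:,::-1])
E
```

```text
time_s: 14.1
position: [0.5836, 0.0031, 0.1549]
tcp_rot: [[0.001, 1.0, -0.001], [0.708, -0.002, -0.706], [-0.706, 0.0, -0.708]]
force: [0.2, -0.3, -1.8]
opening: 0.549
grasp_force: 29.9
time_s: 15.6
position: [0.5837, 0.0224, 0.1636]
tcp_rot: [[0.001, 1.0, -0.001], [0.377, -0.001, -0.926], [-0.926, 0.001, -0.377]]
force: [0.1, 0.1, -1.8]
opening: 0.547
grasp_force: 29.9
[ 16.2  51.8  86.1 -63.4  83.9  49.7]
lip [0.58378474 0.05398297 0.10739318]
scene []
side []
```

View pics/p2.png

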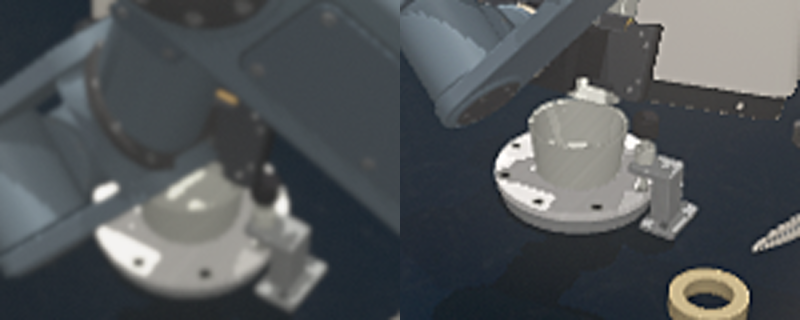

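```bash
python3 -m jog '-28 0 -11 0 0 0 40;-28 0 -11 0 0 0 40;-14 0 -6 0 .1 0 40;0 0 0 0 .12 0 40;0 0 0 0 .12 0 40;0 0 0 0 .12 0 40;0 0 0 0 .12 0 40;0 0 0 0 .12 0 40;0 0 0 0 .12 0 40;0 0 0 0 .12 0 40;0 0 0 0 .12 0 40;0 0 0 0 .12 0 40'
python3 -m jog '0 0 0 0 .006 0 40;0 0 0 0 0 0 40'
python3 - <<'E'
from go import *
A=now();B=pose([.517,.343,.20],166.5);leg(A,B,n=12)
C=B.copy();C[2,3]=.0265;leg(B,C,n=8)
E
```

```text
time_s: 17.3
position: [0.5826, 0.0219, 0.239]
tcp_rot: [[0.0, 1.0, -0.001], [1.0, -0.0, -0.001], [-0.001, -0.001, -1.0]]
force: [-0.8, -0.0, -2.7]
opening: 0.551
grasp_force: 29.9
time_s: 17.55
position: [0.5829, 0.0221, 0.2384]
tcp_rot: [[0.001, 1.0, -0.002], [1.0, -0.001, 0.0], [0.0, -0.002, -1.0]]
force: [-0.0, 0.4, -1.4]
opening: 0.553
grasp_force: 29.9
12 x   27.0 11.7 3.2 -0.0001 -0.0001 -0.1114
8 x   0.0 0.0 21.7 0.0000 0.0000 -0.0000
```

```bash
python3 -m jog '27 11.7 3 0 0 -.111 40;27 11.7 3 0 0 -.111 40;27 11.7 3 0 0 -.111 40;27 11.7 3 0 0 -.111 40;27 11.7 3 0 0 -.111 40;27 11.7 3 0 0 -.111 40;27 11.7 3 0 0 -.111 40;27 11.7 3 0 0 -.111 40;27 11.7 3 0 0 -.111 40;27 11.7 3 0 0 -.111 40;27 11.7 3 0 0 -.111 40;27 11.7 3 0 0 -.111 40'
python3 -m jog '0 0 0 0 0 0 40;0 0 0 0 0 0 40'
python3 - <<'E'
from go import *
ims=[]
for c,(x,y) in (('scene',(280,185)),('side',(285,215))):
    d=capture(c);ims.append(cv2.resize(d['color'][y-60:y+60,x-75:x+75],(400,320),interpolation=cv2.INTER_CUBIC))
    print(c,[(np.round(r['at'],3).tolist(),round(r['conf'],2)) for r in place_of(c,'ball_0_center')])
cv2.imwrite('pics/p3.png',np.hstack(ims)[:,:,::-1])
E
```

```text
time_s: 19.05
position: [0.5167, 0.3451, 0.2028]
tcp_rot: [[-0.973, 0.232, -0.0], [0.232, 0.973, 0.0], [0.0, 0.0, -1.0]]
force: [0.8, 1.0, -1.9]
opening: 0.551
grasp_force: 29.9
time_s: 19.3
position: [0.5182, 0.3439, 0.2032]
tcp_rot: [[-0.972, 0.237, 0.001], [0.237, 0.972, 0.001], [-0.001, 0.001, -1.0]]
force: [1.1, 0.6, -1.8]
opening: 0.553
grasp_force: 29.9
scene [([0.617, 0.067, 0.045], 0.46)]
side []
```

View pics/p3.png

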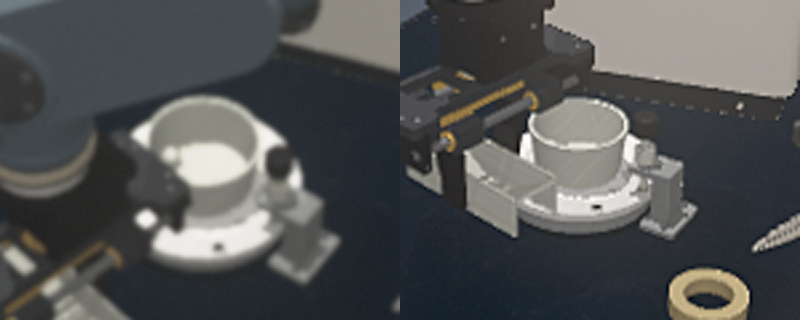

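In the bowl, at least one ball shows near (172,152), and the boat is empty in the jaws. I'll set the boat down where it came from.

```bash
python3 -m jog '0 0 40 0 0 0 40;0 0 40 0 0 0 40;0 0 40 0 0 0 40;0 0 30 0 0 0 40;0 0 15 0 0 0 40;0 0 6 0 0 0 40;0 0 3 0 0 0 40;0 0 2 0 0 0 40;0 0 0 0 0 0 40;0 0 0 0 0 0 40'
python3 -m jog '0 0 1 0 0 0 40;0 0 0 0 0 0 40;0 0 0 0 0 0 52;0 0 0 0 0 0 60;0 0 0 0 0 0 75;0 0 0 0 0 0 80;0 0 0 0 0 0 80;0 0 -15 0 0 0 80;0 0 -30 0 0 0 80;0 0 -40 0 0 0 80;0 0 -50 0 0 0 80;0 0 -50 0 0 0 80'
python3 - <<'E'
from go import *
A=now();B=pose([.506,.067,.20],100);leg(A,B)
E
```

```text
time_s: 20.75
position: [0.5186, 0.3439, 0.0279]
tcp_rot: [[-0.971, 0.237, 0.001], [0.237, 0.971, 0.002], [-0.0, 0.003, -1.0]]
force: [-0.0, -0.6, -1.9]
opening: 0.545
grasp_force: 29.9
time_s: 22.25
position: [0.5181, 0.3433, 0.2138]
tcp_rot: [[-0.971, 0.237, 0.001], [0.237, 0.971, 0.002], [-0.0, 0.002, -1.0]]
force: [0.5, 0.6, -0.6]
opening: 0.919
grasp_force: 0.0
9 x   -21.2 -24.6 1.5 0.0002 -0.0001 0.1285
```

```bash
python3 - <<'E'
from go import *
print(leg(now(),pose([.506,.067,.22],180),n=7))
E
```

```text
7 x   -3.7 -39.4 -0.9 0.0003 0.0001 -0.0343
None
```

```bash
python3 -m jog '-3.7 -39.4 -.9 0 0 -.034 80;-3.7 -39.4 -.9 0 0 -.034 80;-3.7 -39.4 -.9 0 0 -.034 80;-3.7 -39.4 -.9 0 0 -.034 80;-3.7 -39.4 -.9 0 0 -.034 80;-3.7 -39.4 -.9 0 0 -.034 80;-3.7 -39.4 -.9 0 0 -.034 80;0 0 0 0 0 0 80;0 0 0 0 0 0 80'
python3 - <<'E'
from go import *
ims=[]
for c in('wrist','scene','side'):
    d=capture(c)
    for t in('knob','bowl_rim','ball_0_center','boat','index_table'):print(c,t,[(np.round(r['at'],4).tolist(),round(r['conf'],2)) for r in place_of(c,t)])
    if c!='side':ims.append(cv2.resize(d['color'],(400,300)))
cv2.imwrite('pics/k1.png',np.hstack(ims)[:,:,::-1])
E
```

```text
time_s: 23.38
position: [0.506, 0.0675, 0.2176]
tcp_rot: [[-1.0, 0.003, 0.001], [0.003, 1.0, 0.002], [-0.001, 0.002, -1.0]]
force: [0.9, -0.1, 0.9]
opening: 0.92
grasp_force: 0.0
wrist knob [([0.5041, 0.0669, 0.1096], 0.63)]
wrist bowl_rim [([0.5833, 0.0624, 0.0832], 0.98)]
wrist ball_0_center [([0.6207, 0.0666, 0.0403], 0.48)]
wrist boat [([0.5205, 0.3421, -0.0024], 0.65)]
wrist index_table [([0.5855, 0.0637, 0.0024], 0.8), ([0.5673, 0.0906, 0.0474], 0.51)]
scene knob [([0.6374, 0.4673, 0.0788], 0.47), ([0.5052, 0.0667, 0.1054], 0.44)]
scene bowl_rim [([0.6979, 0.4673, 0.0647], 0.61), ([0.3766, 0.1807, 0.0024], 0.59), ([0.586, 0.0651, 0.0818], 0.56)]
scene ball_0_center [([0.6171, 0.0699, 0.0447], 0.37)]
scene boat [([0.5199, 0.3484, -0.001], 0.6)]
scene index_table [([0.7058, 0.4659, 0.0003], 0.88), ([0.5828, 0.0631, -0.0026], 0.59)]
side knob [([0.5047, 0.0663, 0.1064], 0.67), ([0.6376, 0.4714, 0.0805], 0.63)]
side bowl_rim [([0.5885, 0.0608, 0.0822], 0.62), ([0.3657, -0.1513, 0.0024], 0.6)]
side ball_0_center []
side boat [([0.5155, 0.3426, -0.0001], 0.72), ([0.5857, 0.0626, 0.0371], 0.51)]
side index_table [([0.5823, 0.07, -0.0033], 0.71), ([0.7004, 0.4665, -0.0016], 0.58)]
```

View pics/k1.png

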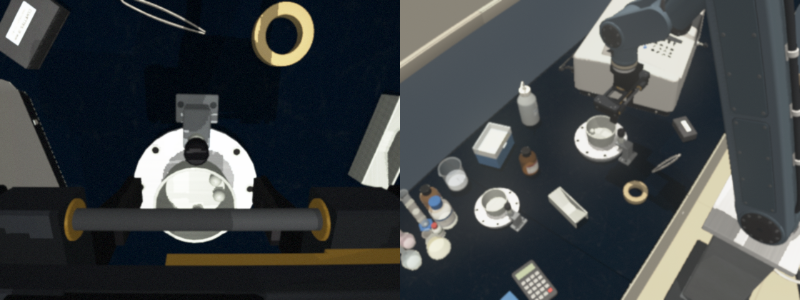

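```bash
python3 - <<'E'
from go import *
d=capture('wrist');cv2.imwrite('pics/k2.png',cv2.resize(d['color'][180:350,180:380],(800,680),interpolation=cv2.INTER_CUBIC)[:600,:,::-1])
E
```

```text
(no output)
```

View pics/k2.png

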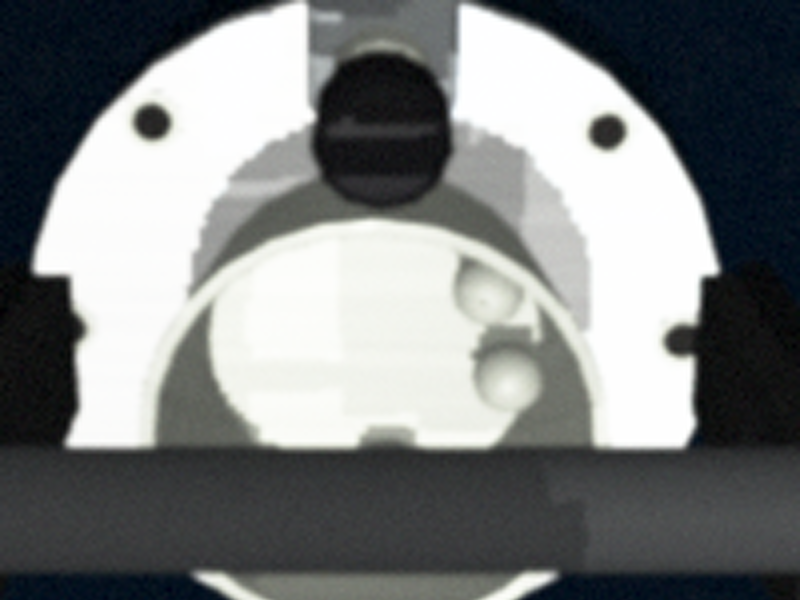

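```bash
python3 - <<'E'
from go import *
d=capture('wrist');print(onplane(d,[[180+488/4,180+292/4],[180+505/4,180+378/4],[180+388/4,180+440/4]],.044).round(3).tolist(),proj(d,[[.618,.068,.044]]))
d=capture('scene');print(proj(d,[[.618,.068,.044]]))
E
```

```text
[[0.568, 0.094, 0.044], [0.592, 0.099, 0.044], [0.609, 0.07, 0.044]] [[275.43026143 297.63480113]]
[[268.15929423 183.13497766]]
```

All three balls are in the bowl: two show at (0.568,0.094) and (0.592,0.099), and the scene camera sees the third at (0.617,0.069), hidden by the bar in the wrist view. The boat stands empty and upright. Now I'll grip the knob.

```bash
python3 -m jog '1.3 -.8 30 0 0 0 80;0 0 30 0 0 0 80;0 0 20 0 0 0 80;0 0 15 0 0 0 80;0 0 10 0 0 0 80;0 0 0 0 0 0 80;0 0 0 0 0 0 60;0 0 0 0 0 0 40;0 0 0 0 0 0 30;0 0 0 0 0 0 20;0 0 0 0 0 0 20;0 0 0 0 0 0 20'
python3 -m jog '0 0 0 0 0 0 15;0 0 0 0 0 0 15;0 0 0 0 0 0 15;0 0 0 0 0 0 15'
```

```text
time_s: 25.92
position: [0.5048, 0.0667, 0.112]
tcp_rot: [[-1.0, 0.002, 0.0], [0.002, 1.0, 0.002], [-0.0, 0.002, -1.0]]
force: [0.4, -0.4, -0.6]
opening: 0.324
grasp_force: 0.0
time_s: 26.42
position: [0.5048, 0.0668, 0.112]
tcp_rot: [[-1.0, 0.002, 0.0], [0.002, 1.0, 0.002], [-0.0, 0.002, -1.0]]
force: [0.6, 1.5, 0.4]
opening: 0.299
grasp_force: 30.0
```

```bash
python3 -m jog '0 0 -2 0 0 0 15;0 0 -2 0 0 0 15;0 0 -2 0 0 0 15;0 0 -2 0 0 0 15;0 0 0 0 0 0 15'; python3 -m jog '0 0 -2 0 0 0 15;0 0 -2 0 0 0 15;0 0 -2 0 0 0 15;0 0 -2 0 0 0 15;0 0 0 0 0 0 15'; python3 -m jog '0 0 -1 0 0 0 15;0 0 -.5 0 0 0 15;0 0 0 0 0 0 15;0 0 0 0 0 0 15'
```

```text
time_s: 27.05
position: [0.5047, 0.0668, 0.1199]
tcp_rot: [[-1.0, 0.002, -0.0], [0.002, 1.0, 0.002], [0.0, 0.002, -1.0]]
force: [1.8, 2.4, -10.2]
opening: 0.303
grasp_force: 30.0
time_s: 27.68
position: [0.5047, 0.0668, 0.128]
tcp_rot: [[-1.0, 0.002, 0.0], [0.002, 1.0, 0.002], [-0.0, 0.002, -1.0]]
force: [3.6, 3.0, -13.5]
opening: 0.298
grasp_force: 30.0
time_s: 28.18
position: [0.5047, 0.0667, 0.1294]
tcp_rot: [[-1.0, 0.002, -0.0], [0.002, 1.0, 0.002], [0.0, 0.002, -1.0]]
force: [2.9, 3.7, -13.9]
opening: 0.296
grasp_force: 30.0
```

```bash
python3 -m jog '0 0 -.5 0 0 0 15;0 0 0 0 0 0 15;0 0 0 0 0 0 15';python3 -m jog '0 0 -.5 0 0 0 15;0 0 0 0 0 0 15;0 0 0 0 0 0 15'; python3 -m jog '0 0 -.4 0 0 0 15;0 0 0 0 0 0 15;0 0 0 0 0 0 15'
```

```text
time_s: 28.55
position: [0.5047, 0.0667, 0.1298]
tcp_rot: [[-1.0, 0.002, -0.0], [0.002, 1.0, 0.002], [0.0, 0.002, -1.0]]
force: [4.9, 3.6, -13.8]
opening: 0.3
grasp_force: 30.0
time_s: 28.92
position: [0.5047, 0.0668, 0.1301]
tcp_rot: [[-1.0, 0.002, -0.0], [0.002, 1.0, 0.002], [0.0, 0.002, -1.0]]
force: [3.3, 3.7, -14.5]
opening: 0.295
grasp_force: 30.0
time_s: 29.3
position: [0.5047, 0.0668, 0.1302]
tcp_rot: [[-1.0, 0.002, -0.0], [0.002, 1.0, 0.002], [0.0, 0.002, -1.0]]
force: [3.4, 3.2, -17.7]
opening: 0.298
grasp_force: 30.0
```

```bash
python3 -m jog '0 0 -.3 0 0 0 15;0 0 0 0 0 0 15;0 0 0 0 0 0 15;0 0 0 0 0 0 15;0 0 0 0 0 0 15;0 0 0 0 0 0 15;0 0 0 0 0 0 15;0 0 0 0 0 0 15;0 0 0 0 0 0 15'
python3 - <<'E'
from go import *
ims=[]
for c,(x,y) in (('scene',(290,190)),('side',(295,215))):
    d=capture(c);ims.append(cv2.resize(d['color'][y-60:y+60,x-75:x+75],(400,320),interpolation=cv2.INTER_CUBIC))
    print([(np.round(r['at'],4).tolist(),round(r['conf'],2)) for r in place_of(c,'knob')],[(np.round(r['at'],4).tolist(),round(r['conf'],2)) for r in place_of(c,'boat')])
cv2.imwrite('pics/z.png',np.hstack(ims)[:,:,::-1])
s=read_state();print(s['position'],s['force'],s['grasp_force'])
E
```

```text
time_s: 30.42
position: [0.5047, 0.0668, 0.1302]
tcp_rot: [[-1.0, 0.002, -0.001], [0.002, 1.0, 0.002], [0.001, 0.002, -1.0]]
force: [4.9, 3.4, -19.5]
opening: 0.3
grasp_force: 30.0
[([0.6402, 0.4661, 0.083], 0.48), ([0.5073, 0.0669, 0.1242], 0.4)] [([0.5212, 0.3467, 0.0008], 0.85)]
[([0.5044, 0.067, 0.1234], 0.38)] [([0.5191, 0.3431, 0.0033], 0.71)]
[0.50469039 0.06675174 0.13021578] [  4.0644075    4.06569313 -20.66912695] 29.99651179274224
```

View pics/z.png

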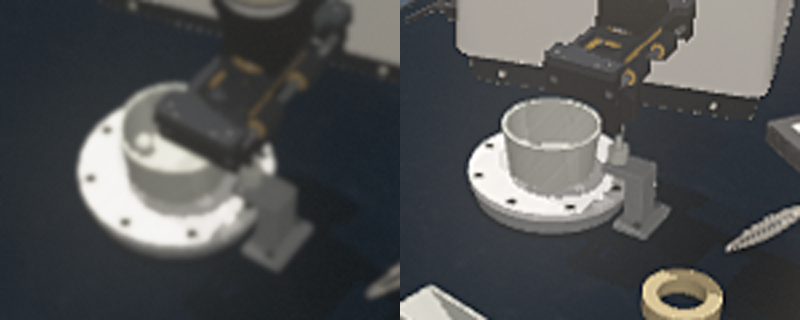

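The knob reads z≈0.124, 18 mm up. The pull has risen to 20 N with no further travel, so the plunger is against its stop and held steadily. A ball still shows in the bowl at (147,143), and the boat stands where it was set down.

```bash
python3 -c "
from rig import *
print(hand_in())"
```

```text
the job is handed in; nothing more can be done
None
```

I handed the job in at about 30 s: the three balls are in the bowl, the empty boat stands upright where it started, and the gripper is still holding the plunger up at its stop.

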